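# Slide the loaded chopping board home into the corner of the worktop

## Robot

A 7-joint arm with a two-finger parallel gripper is mounted at the origin on the work surface. World frame = base frame: x ahead of the robot, y to its left, z up, the work surface at z = 0. Lengths are in mm, angles in rad, forces in N, time in s.
With the tool pointing down it reaches from about 425 to 875 mm from the base axis. Payload 8.4 kg.
Tool frame: the origin (TCP) lies on the centre line of the jaws, within the pads' length; the fingertips stand robot.tcp_to_tips ahead of it and the grasp point (between the pads) lies 3 mm ahead of it (robot.tcp_to_tips is the distance from the TCP to the fingertips, in mm); z points along the fingers, y is the line along which they close (so a half turn about z gives the same grasp; the last joint's range is limited). The gripper opens to 85 mm and grips with 20 to 120 N. Pads are 22 mm wide; open, the fingers measure 114 mm over their backs; the gripper's body (76 mm by 85 mm) begins 54 mm behind the grasp point. The pads swing forward as they close: fully open they stand 13 mm farther back than shut.
Start: joints at [-1.295, 0.333, 0.04, 1.465, -0.013, 1.343, -0.059], TCP at [237.956, 604.849, 253.308] pointing down, gripper open.
Joint ranges: [-2.58, 2.58], [-0.38, 2.09], [-1.3, 1.39], [0.25, 2.4], [-1.5, 4.64], [0.08, 2.09], [-2.65, 2.65]. Speed limits (rad/s): [2.22, 2.22, 2.79, 2.79, 3.14, 3.14, 3.14].

## Interface

Orientations are given as a rotation vector (axis times angle).
In Python, from bench import monitor, read_camera, job, masks_of, robot gives the robot as it stands. The module is installed in compiled form; this text tells all that it offers.
- The arm moves only by the shell command python3 -m inch 'ROWS' [OPENING] [FORCE]. ROWS is JSON, a list of rows, each a list of 6 numbers: the shift along the tool's x, y, z normalised to -1 to 1, where 1 is 750 mm, then the turn, a rotation vector about the tool's x, y, z normalised to -1 to 1, where 1 is pi rad. A call has 1 to 10 rows; each row is the pose to reach, as a shift and turn from the pose commanded when the call began, along the tool's axes at that moment, turning the shorter way round; what a row does not reach only later rows make up. A row lasts 1/10 s, in which the tool goes at most 50 mm and 8.59 degrees, less where a joint would pass 70% of its speed; a pose out of reach is approached as far as the arm can. A call with a number of a shift or a turn outside -1 to 1 is refused whole. A call with a gripper value outside its range is refused whole. OPENING is the opening, from 0 (shut) to 1 (fully open), set as the call begins (- or left out, the last holds). The fingers move at their own pace and stop on an object; FORCE is the grip in N (left out, the last holds). Time passes only in rows, so rows that repeat a pose let the fingers close. It gives the time, the measured TCP pose, the force, the opening and the grip force at its end, in the units of the state.
- monitor.state(): the state, without advancing time (a new reading comes with each control period).
- read_camera(name): name is "side" or "top"; returns a dict with "image" (400x640x3 uint8, red, green, blue), "z_map" (400x640 float32, mm along the optical axis (not along the pixel's ray), 0 where there is no reading), "intrinsics" (3x3 intrinsics, pixels), "R" (3x3) and "t" (3): a world point X has camera coordinates R X + t. Camera axes: x right, y down, z forward; pixel columns grow to the right and rows downward; lengths in mm; the calibration is good to about 2 mm. A picture is of the moment at which its call begins.
- job.hand_in(): hands the job in; it is judged then, once.
Trained networks look in the newest picture that a camera, given by its name, has taken for a name from the list of things; names that differ only in an ending like _2 or _b are one class to them, and where a whole thing is asked for, a point or a joint stands for the part that bears it (a point fixed in the world has none). Each returns a list of dicts, best first, with "confidence" (0 to 1); they miss things now and then, are a little off and sometimes report something else, mostly with a low value. They report only what shows in the picture. A call takes as long as a camera call.
- masks_of(camera, name): "pixels" (400x640 bool, what is visible of it) and "extent" ([left, top, right, bottom] in pixels, round what is visible of it).
The state is a dict: "t": time; "joint_positions": joint angles; "qvel": joint speeds; "joint_efforts": joint torques, N m; "position": TCP position; "eef_rot": TCP orientation; "ft_force": force on the tool from outside, world axes, zero at the start; "moment": the same for the moment, N m; "gripper_width": finger opening in mm; "grasp_force": force on a finger pad.
Only numpy, scipy, OpenCV 4.12 (cv2) and the standard library are available. Lean on these libraries where they do the work, as an engineer would, in place of code of your own. Each camera call takes 0.05 s, during which the arm holds its last target. There are 200 camera calls.

## Task

Slide the red chopping board, with the knife and the half pepper riding on it, across the worktop into the corner of the raised ledge, until its far long edge lies flush along the back ledge and its right-hand end (seen from the robot) is right up against the side ledge. Push it gently with the fingers without lifting it, and keep off the knife and the pepper, which must still be lying on the board at the end. Leave the mug and the oil bottle where they stand, and finish with the hand clear of everything.

Things in the scene. Friction and masses are not known exactly. Their poses are not given: they have to be found in the camera images.
- board: Loose red plastic chopping board flat on the black worktop, 200 mm deep (x) by 300 long (y) by 15 thick; with its load it slides at 4 to 9 N. 16 mm hanging hole in its near left corner. Origin: centre of underside; x to the far long edge (+100 mm), y to the left end (+150 mm), z up. Starts 10 to 80 mm clear of the back ledge, 25 to 110 mm clear of the side ledge, up to 0.25 rad askew to them.
- board_far_left (a point): Corner of the board's underside where the far long edge meets the left end.
- board_far_right (a point): Corner of the board's underside where the far long edge meets the right-hand end: this one goes into the corner of the ledge.
- board_near_right (a point): Corner of the board's underside where the near long edge meets the right-hand end.
- ledge: Fixed L-shaped ledge, 60 mm high, white tiles, oak top. Origin: inside corner, at worktop height; x away from the robot, y left; within 0.06 rad of world axes. Back ledge: face in plane x = 0, y -150 to +800 mm, solid for 160 mm beyond. Side ledge (right): face in plane y = 0, x -420 to 0 mm, solid to y = -150. Small jars and pots on top. Board home: its centre at x -100, y +150 mm, yaw 0 here.
- knife: Loose utility knife lying on its side on the far half of the board, along its length, tip to the left: 230 mm long, 27 wide, 12 thick, black handle, steel blade. Origin: middle of its length, on its underside (the board's top); x points to the tip. Not to be touched.
- pepper: Loose half of a yellow bell pepper, cut face down on the near half of the board: 75 mm long plus a 14 mm green stalk, 68 wide, 35 high; starts at least 10 mm inside the board's near edge. Origin: centre of its cut face, on the board's top; x lengthwise to the stalk. Not to be touched.
- oil_bottle: Green glass oil bottle standing on the worktop in front of the back ledge, left of the board: 64 mm diameter, 230 mm high. Origin: centre of its underside. To be left alone.
- mug: White mug standing on the worktop to the left, nearer the robot than the board: 82 mm diameter, 92 mm high, with a handle on one side. Origin: centre of its underside. To be left alone.

How it is judged:
By the outcome, as a careful person would: the job done as asked, in the order asked, and still so for the second after the job is handed in, with the robot touching nothing.
It also fails if it takes over 72 s, if anything falls off the work surface, if the arm or the gripper's body presses on something with over 40 N, if the wrist force passes 120 N, or if a joint passes its speed limit or range.

## Working session

There is one attempt and no reset: what is moved stays moved. The work goes in short steps, Python scripts to look and compute and a shell command to move; the robot and the scene stay as the last step left them, time stands still between calls to the robot, and variables do not carry over. Pictures are saved under pics/ and viewed, at most 10 in all, crops included, and the job is handed in when it is done.

```bash
mkdir -p pics; cat > h.py <<'E'
import numpy as np, cv2
from bench import monitor, read_camera, job, masks_of, robot
from scipy.spatial.transform import Rotation as Ro
def cloud(c):
    z=c["z_map"];K=c["intrinsics"];v,u=np.mgrid[:400,:640]
    P=np.stack([(u-K[0,2])/K[0,0]*z,(v-K[1,2])/K[1,1]*z,z],-1)
    W=(P-c["t"])@c["R"]; W[z==0]=np.nan
    return W
def save(c,n): cv2.imwrite(f"pics/{n}.png",cv2.cvtColor(c["image"],cv2.COLOR_RGB2BGR))
E
python3 - <<'E'
from h import *
s=monitor.state();print(s["position"],s["eef_rot"],s["ft_force"],s["gripper_width"],robot.tcp_to_tips)
print(Ro.from_rotvec(s["eef_rot"]).as_matrix().round(3))
a=[]
for n in("top","side"):
    c=read_camera(n);save(c,n+"0");W=cloud(c);a.append(c["image"])
    for o in("board","ledge","knife","pepper","oil_bottle","mug"):
        for m in masks_of(n,o)[:2]:
            p=W[m["pixels"]];p=p[~np.isnan(p[:,0])]
            print(n,o,round(m["confidence"],2),m["extent"],np.median(p,0).round(),np.percentile(p,2,0).round(),np.percentile(p,98,0).round())
E
```

```text
[237.82347675 604.47021642 252.40940788] [-5.85308932e-01 -3.08639620e+00  2.57987252e-03] [-0.02392894 -0.71217042 -0.10188657] 84.97638375323051 22.0
[[-0.931  0.366 -0.   ]
 [ 0.366  0.931 -0.002]
 [-0.    -0.002 -1.   ]]
top board 0.65 [292.6, 163.4, 400.9, 245.9] [564.  33.  14.] [ 468. -109.   10.] [668. 179.  18.]
top ledge 0.96 [142.3, 84.1, 480.3, 300.7] [765. -79.  60.] [ 320. -318.   19.] [891. 584. 145.]
top ledge 0.47 [291.8, 164.1, 401.3, 244.8] [564.  30.  14.] [ 467. -112.    9.] [669. 180.  19.]
top knife 0.7 [313.5, 170.6, 391.5, 192.8] [629.  19.  24.] [609. -87.  17.] [650. 119.  29.]
top pepper 0.91 [328.9, 204.8, 355.0, 228.5] [530.  45.  36.] [503.   9.  14.] [560.  77.  47.]
top pepper 0.3 [290.1, 163.3, 403.8, 243.3] [564.  34.  14.] [ 467. -111.   10.] [668. 179.  19.]
top oil_bottle 0.8 [163.9, 160.0, 212.6, 190.9] [633. 449. 147.] [610. 431.  10.] [667. 479. 231.]
top mug 0.6 [190.6, 229.2, 235.4, 263.8] [451. 412.  36.] [415. 358.   1.] [489. 460.  93.]
side board 0.87 [275.2, 189.0, 392.2, 270.4] [559.  -6.  16.] [ 463. -115.    7.] [669. 176.  20.]
side ledge 0.73 [247.3, 103.0, 514.0, 354.2] [ 710. -249.   61.] [ 302. -334.    7.] [872. 500. 129.]
side knife 0.55 [329.3, 201.0, 380.2, 243.3] [627.  -2.  26.] [607. -90.  17.] [650. 121.  31.]
side pepper 0.66 [303.8, 215.1, 327.7, 231.8] [524.  32.  34.] [502.   6.  17.] [555.  85.  49.]
side oil_bottle 0.86 [294.5, 87.9, 312.3, 157.2] [633. 443. 105.] [609. 428.   2.] [672. 573. 230.]
side mug 0.76 [239.7, 139.4, 265.7, 175.4] [447. 371.  63.] [411. 356.   5.] [487. 440.  95.]
```

View pics/top0.png

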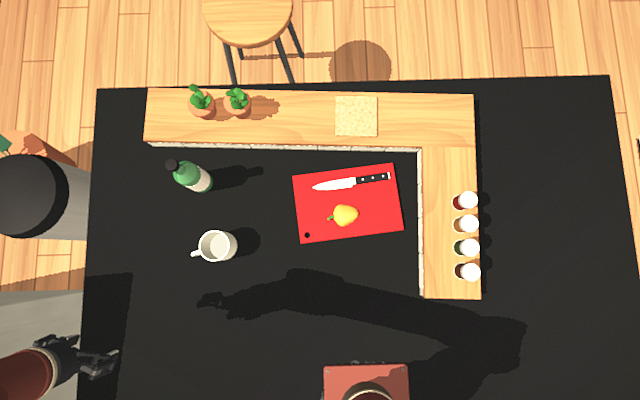

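View pics/side0.png

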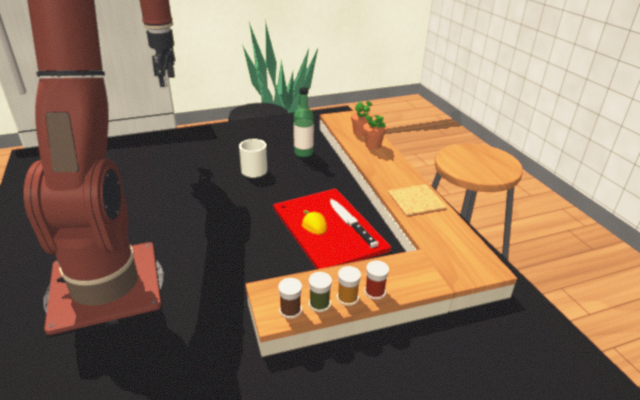

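The top view shows the board at cols 292-404, rows 163-245, about 15 px from the back face (row ~150) and the side face (col ~420). The bottle (190,175) and mug (217,245) are well to the left. Next I fit the board and ledge.

```bash
cat >> h.py <<'E'
def board(c):
    im=c["image"].astype(int);r=(im[...,0]>120)&(im[...,1]<70)&(im[...,2]<70)
    W=cloud(c);r&=(W[...,2]>3)&(W[...,2]<28)&(W[...,0]>350)&(abs(W[...,1])<330)
    n,l,st,_=cv2.connectedComponentsWithStats(r.astype(np.uint8));k=1+st[1:,4].argmax()
    v,u=np.nonzero(l==k)
    K=c["intrinsics"]
    d=np.stack([(u-K[0,2])/K[0,0],(v-K[1,2])/K[1,1],np.ones(len(u))],-1)@c["R"]
    o=-c["R"].T@c["t"];X=o+d*((15-o[2])/d[:,2])[:,None]
    (cx,cy),(w,h),a=cv2.minAreaRect(X[:,:2].astype(np.float32))
    if w>h: a-=90;w,h=h,w
    while a>45:a-=180
    while a<-45:a+=180
    return np.array([cx,cy]),(w,h),np.radians(a)
def ledge(c):
    W=cloud(c);P=W[~np.isnan(W[...,0])];P=P[abs(P[:,2]-60)<6]
    b=[];s=[]
    for y in np.arange(-130,380,15):
        q=P[(abs(P[:,1]-y)<8)&(P[:,0]>600)]
        if len(q)>5:b.append((y,np.percentile(q[:,0],3)))
    for x in np.arange(350,680,15):
        q=P[(abs(P[:,0]-x)<8)&(P[:,1]<-80)]
        if len(q)>5:s.append((x,np.percentile(q[:,1],97)))
    return np.polyfit(*np.array(b).T,1),np.polyfit(*np.array(s).T,1),b,s
def report(n):
    c=read_camera(n);B=board(c);L=ledge(c)
    pb,ps=L[0],L[1]
    print(n,"board",B[0].round(1),np.round(B[1],1),round(B[2],4),"back x=",pb.round(4),"side y=",ps.round(4))
    a=B[2];R=np.array([[np.cos(a),-np.sin(a)],[np.sin(a),np.cos(a)]])
    for nm,p in(("FL",(100,150)),("FR",(100,-150)),("NR",(-100,-150)),("NL",(-100,150))):
        q=B[0]+R@p;print("  ",nm,q.round(1),"back gap",round(np.polyval(pb,q[1])-q[0],1),"side gap",round(q[1]-np.polyval(ps,q[0]),1))
    return c,B,L
E
python3 - <<'E'
from h import *
for n in("top","side"):
    c,B,L=report(n);print(np.round(L[2][::4],0).tolist(),np.round(L[3][::4],0).tolist())
    W=cloud(c)
    m=masks_of(n,"pepper")[0];p=W[m["pixels"]];p=p[p[:,2]>20];print("pepper",p.min(0).round(),p.max(0).round())
    m=masks_of(n,"knife")[0];p=W[m["pixels"]];print("knife",p.min(0).round(),p.max(0).round())
E
```

```text
top board [630.1  18.5] [ 49.6 243.1] 0.1489 back x= [5.080000e-02 7.291749e+02] side y= [-5.430000e-02 -1.466223e+02]
   FL [706.7 181.7] back gap 31.7 side gap 366.6
   FR [ 751.2 -115. ] back gap -27.9 side gap 72.4
   NR [ 553.5 -144.7] back gap 168.4 side gap 32.0
   NL [509. 152.] back gap 227.9 side gap 326.2
[[-130.0, 724.0], [-70.0, 726.0], [-10.0, 727.0], [50.0, 730.0], [110.0, 737.0], [170.0, 739.0], [230.0, 743.0], [290.0, 745.0], [350.0, 746.0]] [[350.0, -166.0], [410.0, -169.0], [470.0, -172.0], [530.0, -176.0], [590.0, -179.0], [650.0, -182.0]]
pepper [503.   9.  21.] [557.  87.  50.]
knife [606. -92.  16.] [652. 128.  33.]
side board [565.2  32.3] [209.  318.2] 0.1061 back x= [5.360000e-02 7.253208e+02] side y= [-5.72000e-02 -1.45458e+02]
   FL [648.8 192. ] back gap 86.9 side gap 374.6
   FR [ 680.5 -106.3] back gap 39.1 side gap 78.1
   NR [ 481.6 -127.5] back gap 236.8 side gap 45.6
   NL [449.9 170.9] back gap 284.6 side gap 342.1
[[-130.0, 719.0], [-70.0, 724.0], [-10.0, 723.0], [50.0, 726.0], [110.0, 731.0], [170.0, 735.0], [230.0, 737.0], [290.0, 741.0], [350.0, 743.0]] [[350.0, -167.0], [410.0, -170.0], [470.0, -173.0], [530.0, -175.0], [590.0, -177.0], [650.0, -185.0]]
pepper [498.   3.  20.] [557.  91.  53.]
knife [nan nan nan] [nan nan nan]
```

```bash
sed -i 's/^    im=c\["image"\].*/    im=c["image"].astype(int);r=(im[...,0]>70)\&(im[...,1]<.45*im[...,0])\&(im[...,2]<.45*im[...,0])/; s/^    n,l,st,_=/    r=cv2.morphologyEx(r.astype(np.uint8),cv2.MORPH_CLOSE,np.ones((3,3)));n,l,st,_=/' h.py
python3 - <<'E'
from h import *
for n in("top","side"): report(n)
E
```

```text
top board [566.9  33.4] [203.  301.5] 0.1071 back x= [5.010000e-02 7.292541e+02] side y= [-5.470000e-02 -1.467151e+02]
   FL [650.3 193.2] back gap 88.6 side gap 375.5
   FR [ 682.4 -105.1] back gap 41.6 side gap 79.0
   NR [ 483.5 -126.4] back gap 239.4 side gap 46.8
   NL [451.5 171.9] back gap 286.4 side gap 343.3
side board [564.6  32.5] [212.7 321.2] 0.1006 back x= [5.210000e-02 7.253297e+02] side y= [-5.750000e-02 -1.450038e+02]
   FL [649.  191.8] back gap 86.3 side gap 374.2
   FR [ 679.2 -106.7] back gap 40.6 side gap 77.4
   NR [ 480.2 -126.8] back gap 238.5 side gap 45.9
   NL [450.1 171.7] back gap 284.2 side gap 342.6
```

```bash
cat >> h.py <<'E'
def st():
    s=monitor.state();R=Ro.from_rotvec(s["eef_rot"])
    y=R.as_matrix()[:,1];print("t",round(s["t"],2),"pos",s["position"].round(1),"yaw_y",round(np.arctan2(y[1],y[0]),4),"f",np.round(s["ft_force"],1),"w",round(s["gripper_width"],1))
    return s["position"],R
def go(x,y,z,ya):
    "row to reach pos with tool y axis at world angle ya, pointing down"
    p,R=st();Y=np.array([np.cos(ya),np.sin(ya),0]);Z=np.array([0,0,-1.]);T=Ro.from_matrix(np.stack([np.cross(Y,Z),Y,Z],1))
    print("ROW",np.r_[R.inv().apply(np.array([x,y,z])-p)/750,(R.inv()*T).as_rotvec()/np.pi].round(4).tolist())
E
python3 - <<'E'
from h import *
c=read_camera("side");W=cloud(c);q=W[(np.hypot(W[...,0]-238,W[...,1]-604)<75)&(W[...,2]>120)&(W[...,2]<300)]
print(np.percentile(q[:,2],[0,1,2,5]),len(q))
go(438,45,110,np.pi/2-.053)
E
```

```text
[245.23536182 249.11879966 249.43457148 250.78528387] 229
t 1.15 pos [238.  604.9 253.3] yaw_y 1.196 f [0.  0.3 0. ] w 85.4
ROW [-0.5215, -0.597, 0.1911, -0.0, -0.0, -0.1024]
```

```bash
python3 -m inch '[[-0.5215,-0.597,0.19,0,0,-0.1024],[-0.5215,-0.597,0.19,0,0,-0.1024],[-0.5215,-0.597,0.19,0,0,-0.1024],[-0.5215,-0.597,0.19,0,0,-0.1024],[-0.5215,-0.597,0.19,0,0,-0.1024],[-0.5215,-0.597,0.19,0,0,-0.1024],[-0.5215,-0.597,0.19,0,0,-0.1024],[-0.5215,-0.597,0.19,0,0,-0.1024],[-0.5215,-0.597,0.19,0,0,-0.1024],[-0.5215,-0.597,0.19,0,0,-0.1024]]' 1
python3 -c "
from h import *
go(438,45,60,np.pi/2-.053)"
```

```text
t: 2.15
position: [402.0, 145.2, 136.8]
eef_rot: [0.083, 3.14, 0.001]
ft_force: [1.2, 0.0, -0.5]
gripper_width: 85.6
grasp_force: 0.0
t 2.15 pos [402.  145.2 136.8] yaw_y 1.5178 f [ 1.2  0.  -0.5] w 85.6
ROW [-0.055, -0.1309, 0.1023, 0.0003, 0.0003, 0.0]
```

```bash
python3 -m inch '[[-0.055,-0.131,0.102,0,0,0],[-0.055,-0.131,0.102,0,0,0],[-0.055,-0.131,0.102,0,0,0],[-0.055,-0.131,0.102,0,0,0],[-0.055,-0.131,0.102,0,0,0]]'
python3 -c "
from h import *
go(438,45,14,np.pi/2-.053)
report('top')"
```

```text
t: 2.65
position: [437.5, 46.4, 60.2]
eef_rot: [-0.086, -3.14, 0.001]
ft_force: [-0.6, 0.2, 1.1]
gripper_width: 85.6
grasp_force: 0.0
t 2.65 pos [437.5  46.4  60.2] yaw_y 1.5162 f [-0.6  0.2  1.1] w 85.6
ROW [-0.0008, -0.0018, 0.0616, -0.0001, -0.0002, -0.0005]
top board [567.6  33.7] [201.7 302.2] 0.1078 back x= [4.940000e-02 7.293301e+02] side y= [-5.430000e-02 -1.467132e+02]
   FL [650.9 193.6] back gap 88.0 side gap 375.6
   FR [ 683.2 -104.7] back gap 41.0 side gap 79.1
   NR [ 484.3 -126.2] back gap 238.8 side gap 46.8
   NL [452.1 172.1] back gap 285.8 side gap 343.3
```

```bash
python3 -m inch '[[0,0,0.03,0,0,0],[0,0,0.05,0,0,0],[0,0,0.055,0,0,0],[0,0,0.06,0,0,0],[0,0,0.061,0,0,0]]'
python3 -m inch '[[-0.004,0,0,0,0,0],[-0.008,0,0,0,0,0],[-0.012,0,0,0,0,0],[-0.016,0,0,0,0,0],[-0.02,0,0,0,0,0],[-0.024,0,0,0,0,0],[-0.028,0,0,0,0,0],[-0.032,0,0,0,0,0],[-0.036,0,0,0,0,0],[-0.04,0,0,0,0,0]]'
python3 -c "
from h import *
st();c=report('top')[0];save(c,'top1')"
```

```text
t: 3.2
position: [437.9, 47.3, 15.0]
eef_rot: [0.082, 3.14, 0.001]
ft_force: [-0.1, 0.3, 0.8]
gripper_width: 85.4
grasp_force: 0.0
t: 4.2
position: [465.1, 45.9, 14.0]
eef_rot: [-0.081, -3.135, -0.001]
ft_force: [-10.5, 3.7, 6.3]
gripper_width: 85.4
grasp_force: 5.1
t 4.2 pos [465.1  45.9  14. ] yaw_y 1.5194 f [-10.5   3.7   6.3] w 85.4
top board [583.1  29.7] [200.8 300.1] 0.0661 back x= [5.040000e-02 7.293283e+02] side y= [-5.570000e-02 -1.460556e+02]
   FL [673. 186.] back gap 65.7 side gap 369.6
   FR [ 692.8 -113.3] back gap 30.8 side gap 71.3
   NR [ 493.2 -126.6] back gap 229.7 side gap 47.0
   NL [473.4 172.8] back gap 264.6 side gap 345.2
```

View pics/top1.png

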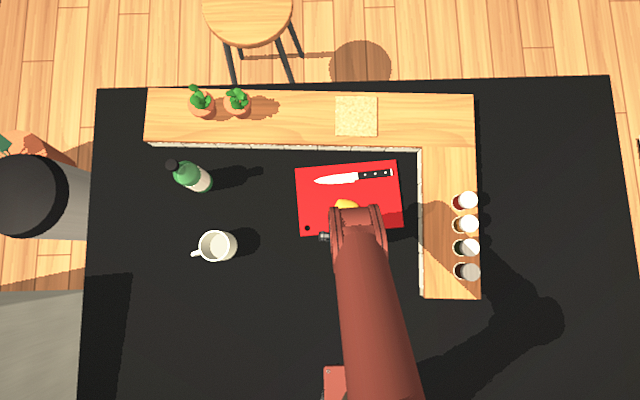

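The board (cols 295-402, rows 160-236) is turning as planned, and the knife and pepper are still in place.

```bash
python3 -m inch '[[-0.004,0,-0.001,0,0,0],[-0.008,0,-0.002,0,0,0],[-0.012,0,-0.002,0,0,0],[-0.016,0,-0.002,0,0,0],[-0.02,0,-0.002,0,0,0],[-0.024,0,-0.002,0,0,0],[-0.028,0,-0.002,0,0,0],[-0.032,0,-0.002,0,0,0],[-0.036,0,-0.002,0,0,0],[-0.04,0,-0.002,0,0,0]]'
python3 -c "
from h import *
st();report('top')"
```

```text
t: 5.25
position: [497.7, 43.5, 16.0]
eef_rot: [-0.083, -3.14, 0.0]
ft_force: [-4.4, 1.5, -3.5]
gripper_width: 85.4
grasp_force: 2.1
t 5.25 pos [497.7  43.5  16. ] yaw_y 1.5177 f [-4.4  1.5 -3.5] w 85.4
top board [610.   19.1] [200.3 300.4] -0.0156 back x= [5.070000e-02 7.292412e+02] side y= [-5.500000e-02 -1.465215e+02]
   FL [712.3 167.5] back gap 25.4 side gap 353.2
   FR [ 707.7 -132.4] back gap 14.9 side gap 53.0
   NR [ 507.7 -129.3] back gap 215.0 side gap 45.1
   NL [512.4 170.6] back gap 225.5 side gap 345.4
```

```bash
python3 -m inch '[[-0.004,0,0,0,0,0],[-0.008,0,0,0,0,0],[-0.012,0,0,0,0,0],[-0.015,0,0,0,0,0],[-0.018,0,0,0,0,0],[-0.02,0,0,0,0,0],[-0.022,0,0,0,0,0]]'
python3 -c "
from h import *
st();report('top')"
```

```text
t: 6.0
position: [513.1, 42.6, 16.0]
eef_rot: [-0.084, -3.138, -0.0]
ft_force: [-10.0, 1.5, 5.2]
gripper_width: 85.0
grasp_force: 4.9
t 6.0 pos [513.1  42.6  16. ] yaw_y 1.5171 f [-10.    1.5   5.2] w 85.0
top board [622.3  16.5] [199.6 300.9] -0.0504 back x= [5.100000e-02 7.290299e+02] side y= [-5.400000e-02 -1.471552e+02]
   FL [729.7 161.3] back gap 7.5 side gap 347.8
   FR [ 714.6 -138.3] back gap 7.4 side gap 47.4
   NR [ 514.9 -128.2] back gap 207.6 side gap 46.7
   NL [530.  171.4] back gap 207.8 side gap 347.1
```

```bash
python3 -m inch '[[-0.003,0,0,0,0,0],[-0.006,0,0,0,0,0],[-0.008,0,0,0,0,0],[-0.009,0,0,0,0,0]]'
python3 -c "
from h import *
st()"
python3 -m inch '[[-0.001,0,0,0,0,0],[-0.002,0,0,0,0,0],[-0.003,0,0,0,0,0]]'
python3 -c "
from h import *
st();report('top')"
```

```text
t: 6.45
position: [516.5, 42.1, 15.6]
eef_rot: [-0.084, -3.131, -0.001]
ft_force: [-27.0, 1.8, 21.7]
gripper_width: 85.1
grasp_force: 13.5
t 6.45 pos [516.5  42.1  15.6] yaw_y 1.5169 f [-27.    1.8  21.7] w 85.1
t: 6.75
position: [516.6, 42.1, 15.5]
eef_rot: [-0.084, -3.127, -0.001]
ft_force: [-36.0, 1.9, 32.8]
gripper_width: 85.3
grasp_force: 18.7
t 6.75 pos [516.6  42.1  15.5] yaw_y 1.517 f [-36.    1.9  32.8] w 85.3
top board [623.5  15. ] [201.  303.2] -0.0532 back x= [5.030000e-02 7.291853e+02] side y= [-5.390000e-02 -1.471845e+02]
   FL [731.3 159.4] back gap 5.9 side gap 346.0
   FR [ 715.4 -140.1] back gap 6.7 side gap 45.6
   NR [ 515.7 -129.5] back gap 207.0 side gap 45.4
   NL [531.6 170.1] back gap 206.1 side gap 345.9
```

```bash
python3 -m inch '[[0.01,0,-0.002,0,0,0],[0.03,0,-0.002,0,0,0],[0.04,0,-0.1,0,0,0],[0.04,0,-0.15,0,0,0],[0.04,0,-0.2,0,0,0]]'
python3 - <<'E'
from h import *
st()
for n in("top","side"):
    c=report(n)[0];save(c,n+"2");W=cloud(c)
    for y in(-100,0,100,180,250):
        q=W[(abs(W[...,1]-y)<15)&(W[...,2]>22)&(W[...,2]<50)&(W[...,0]>690)&(W[...,0]<780)]
        if len(q):print(n,y,len(q),np.median(q,0).round(1))
    for x in(420,480,540,600):
        q=W[(abs(W[...,0]-x)<15)&(W[...,2]>22)&(W[...,2]<50)&(W[...,1]<-130)&(W[...,1]>-220)]
        if len(q):print(n,"side",x,len(q),np.median(q,0).round(1))
c=read_camera("top");im=cv2.resize(c["image"][130:260,270:440],None,fx=4.6,fy=4.6,interpolation=cv2.INTER_CUBIC);cv2.imwrite("pics/crop2.png",im[...,::-1])
E
```

```text
t: 7.3
position: [493.9, 43.1, 168.8]
eef_rot: [0.086, 3.137, 0.0]
ft_force: [1.7, 0.3, 0.3]
gripper_width: 85.3
grasp_force: 0.0
t 7.3 pos [493.9  43.1 168.8] yaw_y 1.5161 f [1.7 0.3 0.3] w 85.3
top board [624.8  14.8] [198.3 303. ] -0.0542 back x= [5.130000e-02 7.290854e+02] side y= [-5.14000e-02 -1.48352e+02]
   FL [732.8 159.2] back gap 4.5 side gap 345.2
   FR [ 716.5 -140.4] back gap 5.4 side gap 44.8
   NR [ 516.8 -129.6] back gap 205.6 side gap 45.3
   NL [533.1 170. ] back gap 204.7 side gap 345.7
top -100 26 [721.9 -98.   36. ]
top 0 38 [726.1  -3.   31.1]
top 100 31 [731.7  98.3  34.1]
top 180 29 [736.1 180.6  37.4]
top 250 28 [739.4 250.9  33.8]
top side 420 32 [ 420.6 -167.6   36.6]
top side 480 30 [ 478.8 -170.9   37.7]
top side 540 25 [ 539.3 -173.7   36.1]
top side 600 30 [ 600.  -176.7   36.1]
side board [621.8  23.8] [205.4 303.3] -0.0542 back x= [5.150000e-02 7.254785e+02] side y= [-5.860000e-02 -1.444064e+02]
   FL [729.7 168.2] back gap 4.4 side gap 355.4
   FR [ 713.5 -131.4] back gap 5.2 side gap 54.8
   NR [ 513.8 -120.6] back gap 205.5 side gap 54.0
   NL [530. 179.] back gap 204.7 side gap 354.5
side -100 51 [ 719.6 -100.6   35. ]
side 0 49 [725.   -2.2  33.8]
side 100 36 [730.2 101.3  35.1]
side 180 30 [734.1 182.8  36.5]
side 250 28 [737.3 248.3  37. ]
```

View pics/crop2.png

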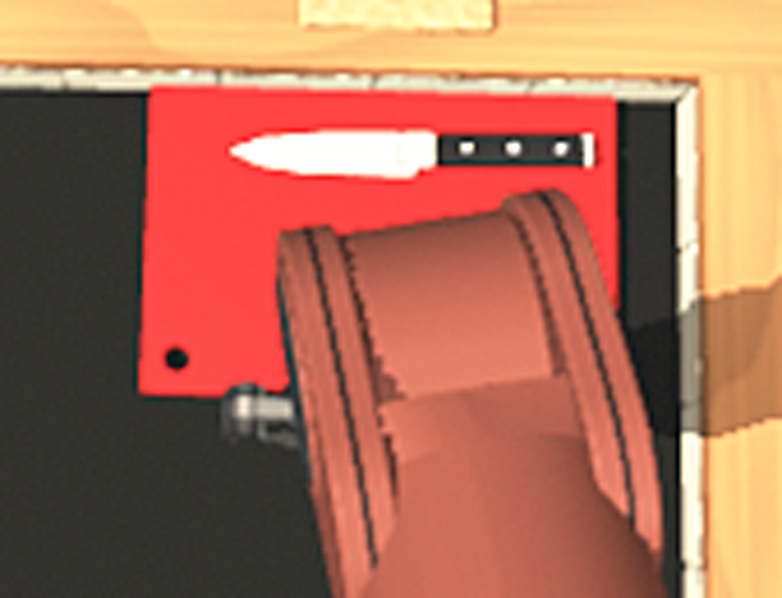

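```bash
python3 -c "
from h import *
print(monitor.state()['joint_positions'].round(2))
go(649,192,100,-.053);go(649,192,100,np.pi-.053)"
```

```text
[-0.66  0.08  0.51  1.96 -0.04  1.1   1.38]
t 7.45 pos [496.4  43.8 170.4] yaw_y 1.5166 f [-0.6  0.1 -0.3] w 85.3
ROW [-0.1915, 0.2079, 0.0964, 0.0033, 0.0014, 0.4996]
t 7.45 pos [496.4  43.8 170.4] yaw_y 1.5166 f [-0.6  0.1 -0.3] w 85.3
ROW [-0.1915, 0.2079, 0.0964, -0.0014, 0.0033, -0.5004]
```

```bash
python3 -m inch '[[-0.04,0.1,0,0,0,-0.05],[-0.08,0.15,0,0,0,-0.1],[-0.12,0.2079,0,0,0,-0.15],[-0.16,0.2079,0,0,0,-0.2],[-0.1915,0.2079,0,0,0,-0.25],[-0.1915,0.2079,0,0,0,-0.3],[-0.1915,0.2079,0.03,0,0.001,-0.35],[-0.1915,0.2079,0.05,0,0.002,-0.4],[-0.1915,0.2079,0.07,-0.001,0.003,-0.45],[-0.1915,0.2079,0.0964,-0.0014,0.0033,-0.5]]'
python3 -c "
from h import *
go(649,192,16,np.pi-.053)"
```

```text
t: 8.45
position: [644.6, 190.9, 94.7]
eef_rot: [2.038, -2.374, -0.002]
ft_force: [-0.4, -0.3, -1.5]
gripper_width: 85.1
grasp_force: 0.0
t 8.45 pos [644.6 190.9  94.7] yaw_y 2.9899 f [-0.4 -0.3 -1.5] w 85.1
ROW [-0.0032, -0.0066, 0.1049, 0.0031, -0.0027, -0.0314]
```

```bash
python3 -m inch '[[-0.003,-0.006,0.02,0.001,-0.001,-0.0314],[-0.003,-0.006,0.04,0.001,-0.001,-0.0314],[-0.003,-0.006,0.04,0.001,-0.001,-0.0314]]'
python3 -c "
from h import *
go(649,192,16,np.pi-.053);report('top')"
```

```text
t: 8.75
position: [647.8, 190.9, 63.3]
eef_rot: [2.146, -2.281, -0.01]
ft_force: [-0.7, -0.8, -0.4]
gripper_width: 85.3
grasp_force: 0.0
t 8.75 pos [647.8 190.9  63.3] yaw_y 3.0808 f [-0.7 -0.8 -0.4] w 85.3
ROW [-0.0017, -0.0022, 0.0631, 0.0037, -0.0009, -0.0025]
top board [622.9  -4.5] [199.8 264.2] -0.0542 back x= [1.909000e-01 7.421531e+02] side y= [-5.240000e-02 -1.477959e+02]
   FL [730.9 139.9] back gap 38.0 side gap 326.0
   FR [ 714.6 -159.7] back gap -3.0 side gap 25.6
   NR [ 514.9 -148.8] back gap 198.8 side gap 25.9
   NL [531.2 150.7] back gap 239.7 side gap 326.4
```

```bash
python3 -m inch '[[-0.001,-0.002,0.03,0.002,-0.001,-0.002],[-0.001,-0.002,0.045,0.003,-0.001,-0.002],[-0.001,-0.002,0.055,0.003,-0.001,-0.002],[-0.001,-0.002,0.06,0.003,-0.001,-0.002],[-0.001,-0.002,0.062,0.003,-0.001,-0.002]]'
python3 -c "
from h import *
go(646,150,15.5,np.pi-.053);go(644,108,15.5,np.pi-.053)"
```

```text
t: 9.3
position: [650.0, 193.4, 20.4]
eef_rot: [-2.161, 2.278, -0.002]
ft_force: [-0.0, -0.3, 1.0]
gripper_width: 84.9
grasp_force: 0.0
t 9.3 pos [650.  193.4  20.4] yaw_y 3.0891 f [-0.  -0.3  1. ] w 84.9
ROW [0.058, 0.0023, 0.0065, -0.0007, 0.0001, 0.0002]
t 9.3 pos [650.  193.4  20.4] yaw_y 3.0891 f [-0.  -0.3  1. ] w 84.9
ROW [0.1141, 0.002, 0.0065, -0.0007, 0.0001, 0.0002]
```

```bash
python3 -m inch '[[0.004,0,0.003,0,0,0],[0.008,0,0.004,0,0,0],[0.012,0,0.004,0,0,0],[0.016,0,0.004,0,0,0],[0.02,0,0.004,0,0,0],[0.024,0,0.004,0,0,0],[0.028,0,0.004,0,0,0],[0.032,0,0.004,0,0,0],[0.036,0,0.004,0,0,0],[0.04,0,0.004,0,0,0]]'
python3 -c "
from h import *
st();c=report('top')[0];save(c,'top3')"
```

```text
t: 10.3
position: [648.2, 165.4, 17.5]
eef_rot: [-2.161, 2.275, 0.001]
ft_force: [0.1, 6.6, -0.3]
gripper_width: 85.1
grasp_force: 3.0
t 10.3 pos [648.2 165.4  17.5] yaw_y 3.0905 f [ 0.1  6.6 -0.3] w 85.1
top board [622.5 -28.4] [198.3 234.4] -0.0536 back x= [1.166000e-01 7.432404e+02] side y= [-5.540000e-02 -1.460273e+02]
   FL [730.4 116. ] back gap 26.4 side gap 302.5
   FR [ 714.3 -183.6] back gap 7.6 side gap 2.0
   NR [ 514.6 -172.9] back gap 208.5 side gap 1.7
   NL [530.6 126.7] back gap 227.4 side gap 302.1
```

View pics/top3.png

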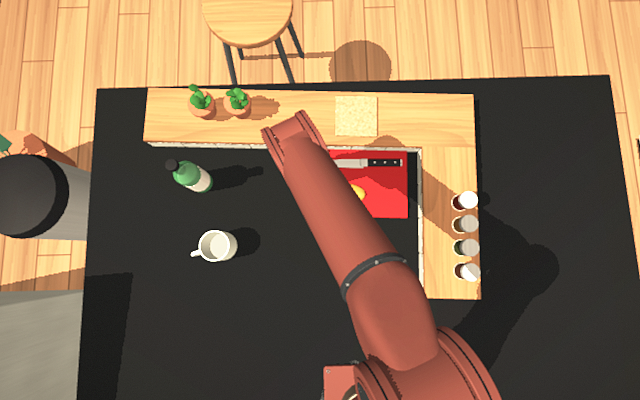

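The board (right end at col 408) is sliding towards the side face (col 419) with about 30 mm left, and its far edge is still at the tiles.

```bash
python3 -m inch '[[0.004,0,0,0,0,0],[0.008,0,0,0,0,0],[0.012,0,0,0,0,0],[0.016,0,0,0,0,0],[0.02,0,0,0,0,0],[0.024,0,0,0,0,0],[0.028,0,0,0,0,0],[0.031,0,0,0,0,0],[0.033,0,0,0,0,0],[0.035,0,0,0,0,0]]'
python3 -m inch '[[0.002,0,0,0,0,0],[0.004,0,0,0,0,0],[0.006,0,0,0,0,0]]'
```

```text
t: 11.35
position: [646.9, 139.0, 17.5]
eef_rot: [-2.161, 2.275, 0.001]
ft_force: [0.7, 6.1, -1.3]
gripper_width: 85.4
grasp_force: 3.1
t: 11.65
position: [646.6, 134.7, 17.5]
eef_rot: [-2.161, 2.275, 0.001]
ft_force: [0.2, 5.7, 0.5]
gripper_width: 85.6
grasp_force: 3.1
```

```bash
python3 -m inch '[[0.001,0,0,0,0,0],[0.003,0,0,0,0,0],[0.004,0,0,0,0,0]]'
python3 -m inch '[[0.0015,0,0,0,0,0],[0.003,0,0,0,0,0]]'
```

```text
t: 11.95
position: [646.5, 131.5, 17.5]
eef_rot: [-2.161, 2.275, 0.001]
ft_force: [0.3, 6.0, -1.3]
gripper_width: 85.6
grasp_force: 3.1
t: 12.15
position: [646.2, 131.0, 17.6]
eef_rot: [-2.161, 2.273, 0.003]
ft_force: [-0.1, 11.4, -2.2]
gripper_width: 85.4
grasp_force: 6.0
```

```bash
python3 -m inch '[[0.001,0,0,0,0,0],[0.002,0,0,0,0,0],[0.002,0,0,0,0,0]]'
python3 -m inch '[[-0.004,0,-0.001,0,0,0],[-0.015,0,-0.002,0,0,0],[-0.03,0,-0.002,0,0,0],[-0.04,0,-0.08,0,0,0],[-0.04,0,-0.15,0,0,0],[-0.1,0,-0.2,0,0,0],[-0.16,0,-0.2,0,0,0],[-0.22,0,-0.2,0,0,0],[-0.22,0,-0.2,0,0,0]]'
python3 - <<'E'
from h import *
st()
for n in("top","side"):
    c=report(n)[0]
    if n=="top":
        im=cv2.resize(c["image"][130:260,270:440],None,fx=4.6,fy=4.6,interpolation=cv2.INTER_CUBIC);cv2.imwrite("pics/crop4.png",im[...,::-1])
E
```

```text
t: 12.45
position: [645.9, 130.9, 17.6]
eef_rot: [-2.162, 2.271, 0.004]
ft_force: [0.6, 13.2, -2.5]
gripper_width: 85.0
grasp_force: 6.6
t: 13.35
position: [651.9, 300.5, 168.4]
eef_rot: [-2.169, 2.265, 0.005]
ft_force: [-1.5, 1.2, -0.7]
gripper_width: 85.0
grasp_force: 0.0
t 13.35 pos [651.9 300.5 168.4] yaw_y 3.0983 f [-1.5  1.2 -0.7] w 85.0
top board [621.4 -27.7] [200.8 300.1] -0.0486 back x= [1.053000e-01 7.285351e+02] side y= [-5.390000e-02 -1.468543e+02]
   FL [728.6 117.2] back gap 12.3 side gap 303.4
   FR [ 714.  -182.4] back gap -4.7 side gap 3.0
   NR [ 514.3 -172.7] back gap 196.1 side gap 1.9
   NL [528.8 127. ] back gap 213.1 side gap 302.4
side board [619.4   1.4] [204.1 257.4] -0.0497 back x= [5.130000e-02 7.252222e+02] side y= [-5.700000e-02 -1.455454e+02]
   FL [726.7 146.3] back gap 6.0 side gap 333.2
   FR [ 711.8 -153.4] back gap 5.6 side gap 32.7
   NR [ 512.  -143.4] back gap 205.8 side gap 31.3
   NL [527.  156.2] back gap 206.3 side gap 331.8
```

View pics/crop4.png

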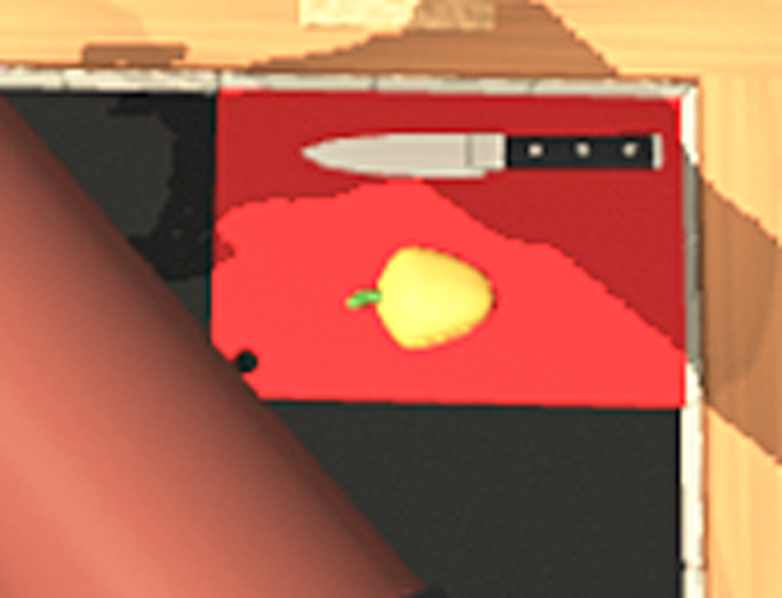

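The board sits in the corner, flush to the side tiles, with the knife and pepper on it. The far-left corner may be 1-2 mm off the back tiles, so I'll give the near edge one more gentle press.

```bash
python3 -c "
from h import *
go(480,-5,168,np.pi/2-.053)"
```

```text
t 13.45 pos [653.8 293.3 167.2] yaw_y 3.0926 f [-0.5 -0.1  0. ] w 85.7
ROW [0.4086, 0.212, -0.0019, -0.0001, 0.0007, 0.5013]
```

```bash
python3 -m inch '[[0.04,0.02,0,0,0,0.045],[0.08,0.04,0,0,0,0.09],[0.12,0.06,0,0,0,0.135],[0.17,0.09,0,0,0,0.18],[0.22,0.115,0,0,0,0.225],[0.27,0.14,0,0,0,0.27],[0.32,0.165,0,0,0,0.315],[0.36,0.19,0,0,0,0.36],[0.4086,0.212,0,0,0,0.405],[0.4086,0.212,0,0,0,0.45]]'
python3 -c "
from h import *
go(480,-5,60,np.pi/2-.053)"
```

```text
t: 14.45
position: [477.3, -13.9, 166.8]
eef_rot: [-0.141, 3.137, -0.003]
ft_force: [0.4, 0.2, 0.6]
gripper_width: 85.6
grasp_force: 0.0
t 14.45 pos [477.3 -13.9 166.8] yaw_y 1.6604 f [0.4 0.2 0.6] w 85.6
ROW [-0.0045, 0.0118, 0.1424, -0.0007, 0.0004, 0.0454]
```

```bash
python3 -m inch '[[-0.0045,0.0118,0.05,0,0,0.0454],[-0.0045,0.0118,0.1,0,0,0.0454],[-0.0045,0.0118,0.1424,-0.0007,0,0.0454],[-0.0045,0.0118,0.1424,-0.0007,0,0.0454]]'
python3 -c "
from h import *
go(480,-5,17,np.pi/2-.053)"
```

```text
t: 14.85
position: [479.2, 0.3, 56.6]
eef_rot: [-0.063, -3.136, -0.003]
ft_force: [-1.0, -0.4, 0.2]
gripper_width: 85.2
grasp_force: 0.0
t 14.85 pos [4.792e+02 3.000e-01 5.660e+01] yaw_y 1.5304 f [-1.  -0.4  0.2] w 85.2
ROW [-0.0016, -0.0072, 0.0528, 0.0005, -0.0016, 0.004]
```

```bash
python3 -m inch '[[0,-0.003,0.025,0,0,0.004],[0,-0.005,0.04,0,0,0.004],[0,-0.006,0.05,0,0,0.004],[0,-0.006,0.0525,0,0,0.004],[0,-0.006,0.0525,0,0,0.004]]'
python3 -m inch '[[-0.005,0,0,0,0,0],[-0.01,0,0,0,0,0],[-0.015,0,0,0,0,0],[-0.02,0,0,0,0,0],[-0.025,0,0,0,0,0],[-0.03,0,0,0,0,0],[-0.034,0,0,0,0,0],[-0.037,0,0,0,0,0],[-0.039,0,0,0,0,0],[-0.04,0,0,0,0,0]]'
python3 -c "
from h import *
st()"
```

```text
t: 15.35
position: [482.7, -2.5, 21.1]
eef_rot: [0.08, 3.138, 0.004]
ft_force: [-0.1, 0.4, 0.9]
gripper_width: 84.9
grasp_force: 0.0
t: 16.35
position: [512.5, -3.9, 20.7]
eef_rot: [0.08, 3.139, 0.004]
ft_force: [0.4, 0.6, -0.1]
gripper_width: 85.3
grasp_force: 0.0
t 16.35 pos [512.5  -3.9  20.7] yaw_y 1.5201 f [ 0.4  0.6 -0.1] w 85.3
```

```bash
python3 -m inch '[[0.001,0,0.003,0,0,0],[0.001,0,0.0055,0,0,0],[-0.001,0,0.0055,0,0,0],[-0.002,0,0.0055,0,0,0],[-0.003,0,0.0055,0,0,0]]'
python3 -m inch '[[-0.001,0,0,0,0,0],[-0.002,0,0,0,0,0]]'
```

```text
t: 16.85
position: [513.5, -4.0, 16.3]
eef_rot: [-0.08, -3.14, -0.004]
ft_force: [-8.4, -0.0, 6.0]
gripper_width: 85.5
grasp_force: 3.9
t: 17.05
position: [513.6, -4.0, 16.2]
eef_rot: [-0.079, -3.137, -0.004]
ft_force: [-14.9, 0.8, 13.4]
gripper_width: 85.4
grasp_force: 7.3
```

```bash
python3 -m inch '[[-0.001,0,0,0,0,0],[-0.001,0,0,0,0,0],[0.005,0,-0.001,0,0,0],[0.02,0,-0.001,0,0,0],[0.04,0,-0.05,0,0,0],[0.04,0,-0.1,0,0,0],[0.04,0.06,-0.16,0,0,0],[0.04,0.12,-0.2,0,0,0],[0.04,0.18,-0.22,0,0,0],[0.04,0.24,-0.22,0,0,0]]'
python3 -m inch '[[0,0.06,0,0,0,0],[0,0.12,0,0,0,0],[0,0.12,0,0,0,0],[0,0.12,0,0,0,0]]'
python3 - <<'E'
from h import *
st()
for n in("top","side"):
    c=report(n)[0];W=cloud(c)
    for o in("pepper","knife","mug","oil_bottle"):
        m=masks_of(n,o)
        if m:p=W[m[0]["pixels"]];print(o,np.nanmedian(p,0).round(),round(m[0]["confidence"],2))
    if n=="top": im=cv2.resize(c["image"][130:270,150:440],None,fx=2.7,fy=2.7,interpolation=cv2.INTER_CUBIC);cv2.imwrite("pics/crop5.png",im[...,::-1])
E
```

```text
t: 18.05
position: [495.5, 169.7, 184.4]
eef_rot: [0.082, 3.133, 0.006]
ft_force: [0.6, 0.4, 0.2]
gripper_width: 85.4
grasp_force: 0.0
t: 18.45
position: [498.4, 259.2, 181.2]
eef_rot: [0.076, 3.139, 0.004]
ft_force: [0.4, -0.9, -0.7]
gripper_width: 85.5
grasp_force: 0.0
t 18.45 pos [498.4 259.2 181.2] yaw_y 1.5226 f [ 0.4 -0.9 -0.7] w 85.5
top board [621.5 -27.5] [200.7 300.1] -0.0486 back x= [5.06000e-02 7.29282e+02] side y= [-5.540000e-02 -1.462316e+02]
   FL [728.7 117.4] back gap 6.6 side gap 304.1
   FR [ 714.1 -182.2] back gap 6.0 side gap 3.6
   NR [ 514.3 -172.5] back gap 206.2 side gap 2.3
   NL [528.9 127.2] back gap 206.8 side gap 302.7
pepper [586.  -9.  36.] 0.58
knife [681. -59.  23.] 0.83
mug [432. 452.  77.] 0.5
oil_bottle [635. 450. 152.] 0.66
side board [620.1   1. ] [205.7 257.4] -0.0506 back x= [5.220000e-02 7.253191e+02] side y= [-5.720000e-02 -1.454618e+02]
   FL [727.5 145.7] back gap 5.4 side gap 332.8
   FR [ 712.3 -153.9] back gap 5.0 side gap 32.3
   NR [ 512.6 -143.8] back gap 205.2 side gap 31.0
   NL [527.8 155.8] back gap 205.7 side gap 331.5
pepper [582. -24.  33.] 0.74
knife [677. -51.  25.] 0.64
mug [446. 370.  63.] 0.73
oil_bottle [634. 442. 108.] 0.77
```

View pics/crop5.png

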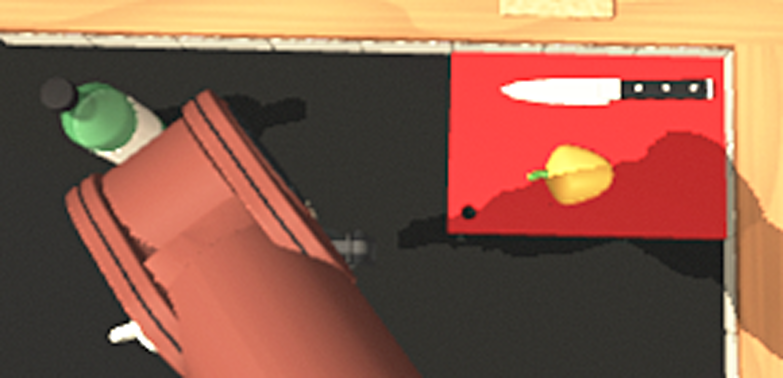

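The board is flush along the back tiles and against the side tiles. The knife and pepper are on it, the mug and bottle have not moved, and the hand is clear, so I'm handing in.

```bash
python3 -c "
from h import *
print(job.hand_in())"
```

```text
the job is handed in; nothing more can be done
None
```

The board is in the ledge corner, flush along the back and against the side, with the knife and pepper still on it, the mug and bottle untouched and the hand clear; I handed the job in at about 18.5 s, and no verdict came back.

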